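# Bring the box under the spout and tip the cartons in

### The job

Put the two small cartons into the level steel tipping pan, push the yellow box along its rail until it is fully home under the spout, then press the red lever right down so that both cartons slide down the spout into the box, and let the pan come back level. Lift out anything that lies in the box's way first: if it is the white terminal strip, lay it flat on the bench clear of the box's way and never let the box touch it. Leave the brass weight, the beaker and the tape roll standing as they are.

Things in the scene. Friction and masses are not known exactly. Their poses are not given: they have to be found in the camera images.
- rig: Fixed filling rig on the bench. Origin: at bench level, 7.5 mm towards the spout from the point under the middle of the yellow box when it is home. +y (within 0.1 rad of world +y) runs along the rail from box to spout and pan; +x points away from the robot. The blue stand fills x = -68 to 68 mm, y = 94 to 166 mm; the level pan lies over y = 99 to 264 mm, a post under its far end.
- spout_lip (a point): Middle of the lower lip of the steel spout, 80 mm above the bench, 48 mm along the rig's +y from its origin; axes as the rig's. The spout is a fixed 45 degree chute, 106 mm wide inside, that rises from here to the pan's lip (50 mm along +y, 50 mm up); side walls up to 155 mm above the bench.
- rail_mid (a point): On top of the aluminium rail, at the middle of its length, 22 mm above the bench; axes as the rig's. The rail is 24 mm wide (x), 365 mm long (y) and runs behind the box, 66 to 90 mm from the rig's origin along x, with 34 mm high rubber stops at its ends. The rest of the box's way is bare bench.
- carriage (a joint): Yellow box on the rail: distance in m it still has to go to be home (0 = home against the stop, up to 0.205). It moves along the rig's y, is free sliding with about 1.5 N friction and stays where it is left.
- box_floor (a point): Centre of the inner floor of the open yellow box, 9 mm above the bench; axes as the rig's. The box is 120 mm (x) by 145 mm (y) outside, walls 5 mm, rim 64 mm above the bench, underside 4 mm above it; smooth inside.
- push_face (a point): Point on the outer face of the box's end wall that looks away from the spout, 40 mm above the bench, in the middle of the wall: push here towards the rig's +y.
- pan (a joint): Tipping angle of the pan in rad: 0 = level at rest, 0.9 = fully tipped at its stop. Its hinge is at its pouring lip, at rig y = 99 mm, z = 129 mm. It falls back level of itself (damped) when the lever is let go. Cartons begin to slide at about 0.3 rad.
- pan_floor (a point): Centre of the inner floor of the steel tipping pan, polished and slippery, 133 mm above the bench when level; axes as the rig's when level. Inside it is 96 mm wide (x) and 163 mm long (y), walls 15 mm high at both sides and at the far end (+y), open at the pouring lip (-y).
- lever_bar (a point): Middle of the red bar of the pan's lever, on the robot's side of the spout: 16 mm thick, 51 mm long along the rig's x. At rest it stands 166 mm above the bench; pressing it straight down by 74 mm (3 to 6 N) tips the pan fully; on the way it swings only 9 mm along y towards the box side and back.
- lug_carton: Small white carton with a blue end, a closed box 50 mm (x) by 68 mm (y) by 34 mm high, 60 to 110 g. Origin: centre of its underside.
- fuse_carton: Small cream carton with a red band, a closed box 40 mm (x) by 62 mm (y) by 24 mm high, 35 to 70 g. Origin: centre of its underside.
- strip: White terminal strip, 18 mm (x) by 72 mm (y) by 17 mm high, 30 g; not part of the batch. Origin: centre of its underside. One of strip and cartons lies in the box's way between box and spout, the other two on the bench to the left of the pan.
- weight: Bystander: brass calibration weight with a knob, 38 mm in diameter, 62 mm high. Origin: centre of its underside.
- beaker: Bystander: white beaker, 52 mm in diameter, 70 mm high. Origin: centre of its underside.
- tape: Bystander: black roll of tape lying flat, 66 mm in diameter, 19 mm high. Origin: centre of its underside.
Mind the look-alikes: they are no part of the job. Leave any pink look-alike of the fuse_carton alone.

How it is judged:
By the outcome, as a careful person would: the job done as asked, in the order asked, and still so for the second after the job is handed in, with the robot touching nothing.
It also fails if it takes over 72 s, if anything falls off the work surface, if the arm or the gripper's body presses on something with over 40 N, if the wrist force passes 120 N, or if a joint passes its speed limit or range.

### The arm

A 7-joint arm with a two-finger parallel gripper is mounted at the origin on a cart in front of the work surface, level with it; the furniture and walls round the work are solid. World frame = base frame: x ahead of the robot, y to its left, z up, the work surface at z = 0. Lengths are in mm, angles in rad, forces in N, time in s.
With the tool pointing down it reaches from about 400 to 875 mm from the base axis. Payload 6.5 kg.
Tool frame: the origin (TCP) lies midway between the tips of the shut fingers; the grasp point (between the pads) lies 19 mm behind it (r.grip_point_offset is the distance from the TCP to the grasp point, in mm); z points along the fingers, x is the direction in which the jaws open and shut, and the axes are right-handed (so a half turn about z gives the same grasp; the last joint's range is limited). The gripper opens to 85 mm and grips with 20 to 120 N. Pads are 22 mm wide; open, the fingers measure 114 mm over their backs; the gripper's body (76 mm by 85 mm) begins 54 mm behind the grasp point. The pads swing forward as they close: fully open they stand 13 mm farther back than shut.
Start: joints at [-1.406, 0.536, -0.004, 1.538, 0.003, 1.067, -0.071], TCP at [148.687, 632.758, 231.29] pointing down, gripper open.
Joint ranges: [-2.7, 2.7], [-0.37, 2.16], [-1.27, 1.26], [0.24, 2.4], [-1.31, 4.45], [0.19, 1.91], [-2.76, 2.76]. Speed limits (rad/s): [2.39, 2.39, 3.14, 3.14, 3.14, 3.14, 3.14].

### API

Orientations are given as a rotation vector (axis times angle).
In Python, from cell import r gives the robot as it stands.
- The arm moves only by the shell command python3 -m crank 'ROWS'. ROWS is JSON, a list of rows, each an object with "grip": the closure in counts, from 0 (fully open) to 255 (shut); "travel": the shift along the tool's x, y, z in mm, a list of three; "rot": the turn, a rotation vector about the tool's x, y, z in degrees, a list of three. In form: [{"grip": grip, "travel": [tx, ty, tz], "rot": [rx, ry, rz]}, ...]. A call has exactly 10 rows; each row shifts and turns the commanded pose from where the row before left it, along the tool's axes as they then stand; what a row does not reach is not made up. A row lasts 1/12 s, in which the tool goes at most 41.7 mm and 7.16 degrees, less where a joint would pass 70% of its speed; a pose out of reach is approached as far as the arm can. A call with a gripper value outside its range is refused whole. The fingers move at their own pace and stop on an object; the grip force is fixed at half the most. Time passes only in rows, so rows that do not move let the fingers close, or fill a call up. It gives the time, the measured TCP pose, the force and the opening at its end, in the units of the state.
- r.get_state(): the state, without advancing time (a new reading comes with each control period).
- r.get_image(name): name is "side" or "top" or "wrist"; returns the picture (400x640x3 uint8, red, green, blue); there is no depth.
- r.camera_model(name): a dict with "fx", "fy", "cx", "cy" (pixels), "extrinsics" (4x4, takes a point from camera to world coordinates); the wrist camera has in their place "hand_eye" (4x4, takes a point from camera to tool coordinates, whose origin is the TCP and whose axes are the tool frame's). Camera axes: x right, y down, z forward; pixel columns grow to the right and rows downward; lengths in mm; the calibration is good to about 2 mm. A picture is of the moment at which its call begins: read the wrist's pose just before it. camera_model takes no time and is no camera call.
- r.finish_job(): hands the job in, once; it reports no verdict.
The state is a dict: "t": time; "qpos": joint angles; "dq": joint speeds; "tau": joint torques, N m; "eef_pos": TCP position; "ee_rot": TCP orientation; "force": force on the tool from outside, world axes, zero at the start; "wrist_torque": the same for the moment, N m; "finger_gap": finger opening in mm.
Only numpy, scipy, OpenCV 4.12 (cv2) and the standard library are available. Lean on these libraries where they do the work, as an engineer would, in place of code of your own. Each camera call takes 0.05 s, during which the arm holds its last target.

## Working session

There is one attempt and no reset: what is moved stays moved. The work goes in short steps, Python scripts to look and compute and a shell command to move; the robot and the scene stay as the last step left them, time stands still between calls to the robot, and variables do not carry over. Pictures are saved under pics/ and viewed, and the job is handed in when it is done.

```bash
ls; mkdir -p pics
python3 - <<'E'
from cell import r
import cv2,json
s=r.get_state();print({k:s[k] for k in('t','eef_pos','ee_rot','force','finger_gap')})
for n in("side","top","wrist"):
    m=r.camera_model(n);print(n,m)
    cv2.imwrite(f"pics/{n}0.png",r.get_image(n)[:,:,::-1])
E
```

```text
pics
{'t': 0.0, 'eef_pos': array([148.55747951, 632.15001295, 230.40480403]), 'ee_rot': array([ 2.46144611e+00,  1.95024108e+00, -2.02473611e-03]), 'force': array([0.41096098, 0.26961784, 0.22124235]), 'finger_gap': 85.12930560282243}
side {'fx': 423.71977062594897, 'fy': 423.71977062594897, 'cx': 313.11346943741887, 'cy': 202.02009547679648, 'extrinsics': array([[ 6.14199635e-01,  6.90211731e-01, -3.82578848e-01,
         1.01044718e+03],
       [ 7.89111220e-01, -5.32319546e-01,  3.06495325e-01,
        -1.82756172e+02],
       [ 7.89247046e-03, -4.90146578e-01, -8.71604291e-01,
         1.02139604e+03],
       [ 0.00000000e+00,  0.00000000e+00,  0.00000000e+00,
         1.00000000e+00]])}
top {'fx': 514.3102164855587, 'fy': 514.3102164855587, 'cx': 313.6946009613184, 'cy': 202.08304139690244, 'extrinsics': array([[ 1.26566049e-02, -9.85631068e-01,  1.68437549e-01,
         3.68499621e+02],
       [-9.99882496e-01, -1.10182289e-02,  1.06580096e-02,
         1.31323619e+02],
       [-8.64898191e-03, -1.68552651e-01, -9.85654706e-01,
         1.38032582e+03],
       [ 0.00000000e+00,  0.00000000e+00,  0.00000000e+00,
         1.00000000e+00]])}
wrist {'fx': 318.89015737306784, 'fy': 318.89015737306784, 'cx': 320.85904724193233, 'cy': 195.80399511308346, 'hand_eye': array([[ 9.99999698e-01,  4.58187052e-04,  6.27093772e-04,
        -2.56170274e-01],
       [-6.11632925e-04,  9.62211111e-01,  2.72303882e-01,
        -6.88903698e+01],
       [-4.78630482e-04, -2.72304184e-01,  9.62211101e-01,
        -1.43311493e+02],
       [ 0.00000000e+00,  0.00000000e+00,  0.00000000e+00,
         1.00000000e+00]])}
```

View pics/top0.png

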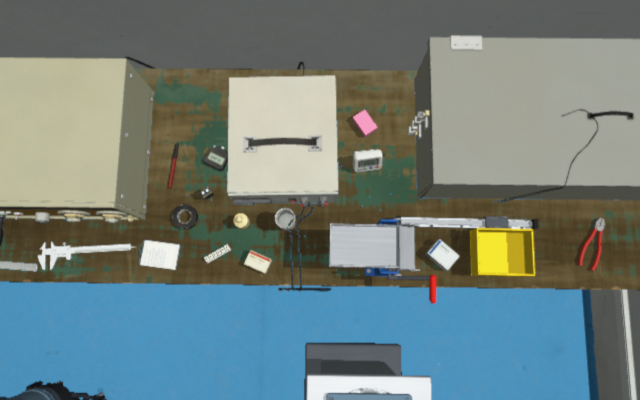

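View pics/side0.png

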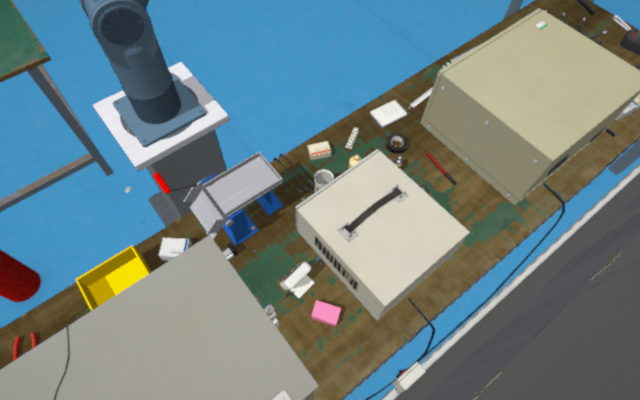

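View pics/wrist0.png

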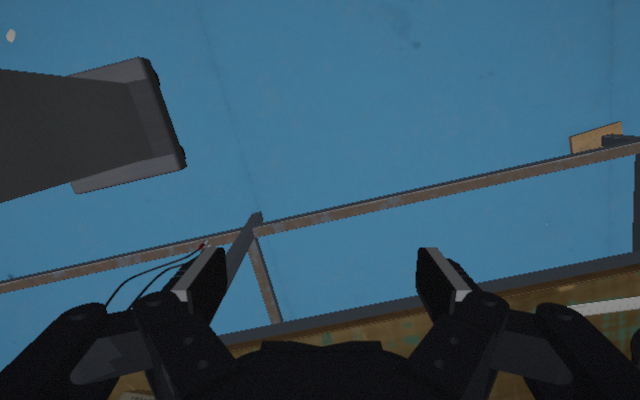

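```bash
cat > h.py <<'E'
import numpy as np
from cell import r
from scipy.spatial.transform import Rotation as R
def ray(n,u,v,T=None):
    m=r.camera_model(n)
    E=np.array(m["extrinsics"]) if T is None else T@np.array(m["hand_eye"])
    d=E[:3,:3]@np.array([(u-m["cx"])/m["fx"],(v-m["cy"])/m["fy"],1.])
    return E[:3,3],d
def px(n,u,v,z,T=None):
    o,d=ray(n,u,v,T); return o+d*(z-o[2])/d[2]
def proj(n,P,T=None):
    m=r.camera_model(n)
    E=np.array(m["extrinsics"]) if T is None else T@np.array(m["hand_eye"])
    c=np.linalg.inv(E)@np.r_[P,1.]
    return np.array([m["fx"]*c[0]/c[2]+m["cx"],m["fy"]*c[1]/c[2]+m["cy"]])
def pose(s=None):
    s=s or r.get_state(); T=np.eye(4);T[:3,:3]=R.from_rotvec(s["ee_rot"]).as_matrix();T[:3,3]=s["eef_pos"];return T
E
python3 - <<'E'
import cv2
a=cv2.imread("pics/top0.png")
cv2.imwrite("pics/c1.png",cv2.resize(a[195:310,140:340],None,fx=4,fy=4,interpolation=cv2.INTER_CUBIC))
cv2.imwrite("pics/c2.png",cv2.resize(a[195:310,320:550],None,fx=3.47,fy=3.47,interpolation=cv2.INTER_CUBIC))
E
```

```text
(no output)
```

View pics/c1.png

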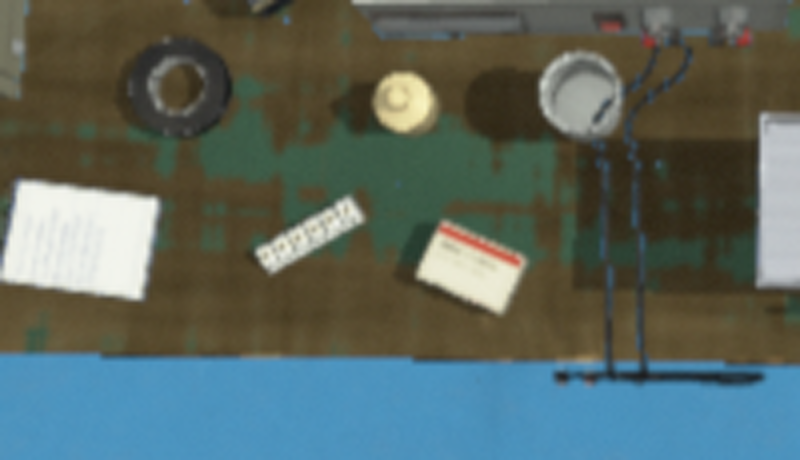

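View pics/c2.png

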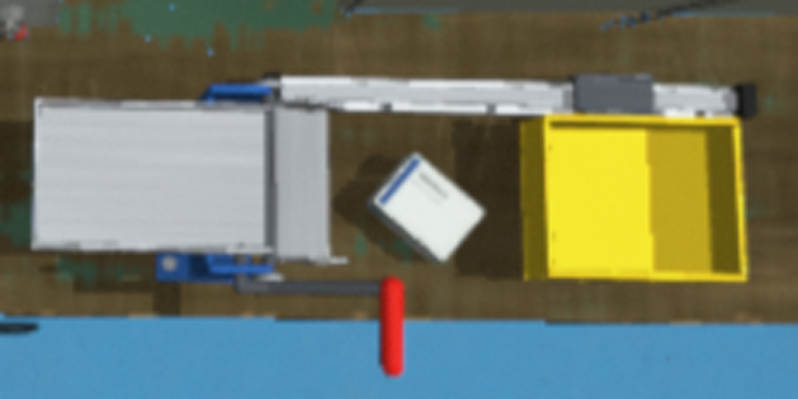

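Run:
```python
from h import *
np.set_printoptions(precision=1,suppress=True)
f=3.47
c1=lambda u,v,z:px("top",140+(u-1.5)/4,195+(v-1.5)/4,z)
c2=lambda u,v,z:px("top",320+(u-1.2)/f,195+(v-1.2)/f,z)
F=[c1(*p,24) for p in((445,220),(527,262),(502,315),(416,274))]
L=[c2(*p,34) for p in((413,152),(486,212),(443,263),(372,203))]
for n,Q in(("fuse",F),("lug",L)):
    Q=np.array(Q);print(n,Q.mean(0),[ (np.linalg.norm(Q[i]-Q[i-1]),np.degrees(np.arctan2(*(Q[i]-Q[i-1])[[1,0]]))) for i in range(4)])
S=np.array([c1(*p,17) for p in((350,195),(366,218),(272,274),(256,248))]);print("strip",S.mean(0))
print("weight",c1(400,98,60),"beaker",c1(582,92,70),"tape",c1(180,88,19))
for n,p in dict(panfar1=(36,98,148),panfar2=(33,248,148),panlip1=(270,101,148),panlip2=(270,248,148),lip1=(328,108,80),lip2=(330,262,80),
 boxL1=(547,114,64),boxL2=(547,280,64),boxR1=(739,115,64),boxR2=(747,279,64),railstopR=(757,100,34),railR1=(735,86,22),railR2=(735,115,22),railL1=(285,76,22),railL2=(340,110,22),lev1=(393,278,174),lev2=(393,374,174)).items(): print(n,c2(*p))
print("benchfront",c1(300,355,0), "cable bar",c1(660,377,0))
```

```text
fuse [440.2 290.9  24. ] [(np.float64(39.84934567163244), np.float64(-26.653391304737635)), (np.float64(61.060096380390846), np.float64(-116.12917960564747)), (np.float64(37.96890439420529), np.float64(155.99914768335222)), (np.float64(62.86363228547666), np.float64(65.60732884669217))]
lug [ 464.1 -193.    34. ] [(np.float64(50.160147008528924), np.float64(-39.36644039099649)), (np.float64(69.47935203097578), np.float64(-129.81450127405387)), (np.float64(50.838944094862065), np.float64(138.9903463227234)), (np.float64(68.0299988105211), np.float64(49.6218206704563))]
strip [461.7 399.4  17. ]
weight [547.2 337.1  60. ] beaker [551.  218.5  70. ] tape [557.8 491.2  19. ]
panfar1 [528.6 104.6 148. ]
panfar2 [424.9 105.9 148. ]
panlip1 [528.3 -57.9 148. ]
panlip2 [426.9 -56.4 148. ]
lip1 [ 532.5 -110.7   80. ]
lip2 [ 420.6 -109.9   80. ]
boxL1 [ 531.9 -275.4   64. ]
boxL2 [ 410.2 -270.4   64. ]
boxR1 [ 532.8 -416.9   64. ]
boxR2 [ 412.7 -415.6   64. ]
railstopR [ 548.1 -443.6   34. ]
railR1 [ 560.4 -432.6   22. ]
railR2 [ 538.  -431.3   22. ]
railL1 [564.2 -89.   22. ]
railL2 [ 538.4 -130.6   22. ]
lev1 [ 406.8 -134.2  174. ]
lev2 [ 343.7 -132.6  174. ]
benchfront [382.4 406.6   0. ] cable bar [371.1 167.3   0. ]
```

```bash
cat >> h.py <<'E'
def rows(x,y,z,yaw,n,from_=None):
    """identical rows; tool down, tool x at yaw deg"""
    s=r.get_state(); T=pose(s) if from_ is None else from_
    c,sn=np.cos(np.radians(yaw)),np.sin(np.radians(yaw))
    Rt=np.array([[c,sn,0],[sn,-c,0],[0,0,-1.]])
    w=R.from_matrix(T[:3,:3].T@Rt).as_rotvec()/n
    A=sum(R.from_rotvec(w*k).as_matrix() for k in range(n))
    t=np.linalg.solve(A,T[:3,:3].T@(np.array([x,y,z])-T[:3,3]))
    print(f"t={s['t']:.2f} n={n} travel",np.round(t,2),"rot",np.round(np.degrees(w),3),"|t|",round(float(np.linalg.norm(t)),1))
    G=np.eye(4);G[:3,:3]=Rt;G[:3,3]=x,y,z;return G
def st():
    s=r.get_state();X=pose(s)
    print(f"t={s['t']:.2f}",np.round(s['eef_pos'],1),"yaw %.1f tilt %.2f"%(np.degrees(np.arctan2(X[1,0],X[0,0])),np.degrees(np.arccos(-X[2,2]))),"F",np.round(s['force'],1),"gap %.1f"%s['finger_gap'])
E
python3 -c "
from h import *
rows(440,291,150,-25,20)"
```

```text
t=0.15 n=20 travel [ 5.37 25.11  4.03] rot [4.000e-03 2.000e-03 5.089e+00] |t| 26.0
```

```bash
R='{"grip":0,"travel":[5.4,25.1,4.0],"rot":[0,0,5.09]}'; python3 -m crank '[{"grip":0,"travel":[5.4,25.1,4.0],"rot":[0,0,5.09]},{"grip":0,"travel":[5.4,25.1,4.0],"rot":[0,0,5.09]},{"grip":0,"travel":[5.4,25.1,4.0],"rot":[0,0,5.09]},{"grip":0,"travel":[5.4,25.1,4.0],"rot":[0,0,5.09]},{"grip":0,"travel":[5.4,25.1,4.0],"rot":[0,0,5.09]},{"grip":0,"travel":[5.4,25.1,4.0],"rot":[0,0,5.09]},{"grip":0,"travel":[5.4,25.1,4.0],"rot":[0,0,5.09]},{"grip":0,"travel":[5.4,25.1,4.0],"rot":[0,0,5.09]},{"grip":0,"travel":[5.4,25.1,4.0],"rot":[0,0,5.09]},{"grip":0,"travel":[5.4,25.1,4.0],"rot":[0,0,5.09]}]'; python3 -c "
from h import *
st();rows(440,291,150,-25,10)"
```

```text
t: 0.98
eef_pos: [376.7, 530.9, 190.8]
ee_rot: [3.063, 0.697, 0.0]
force: [-0.0, -0.6, -0.1]
finger_gap: 85.6
t=0.98 [376.7 530.9 190.8] yaw 25.6 tilt 0.02 F [-0.  -0.6 -0.1] gap 85.6
t=0.98 n=10 travel [ 5.3  25.07  4.08] rot [ 2.000e-03 -1.000e-03  5.062e+00] |t| 25.9
```

```bash
python3 -m crank '[{"grip":0,"travel":[5.3,25.1,4.1],"rot":[0,0,5.06]},{"grip":0,"travel":[5.3,25.1,4.1],"rot":[0,0,5.06]},{"grip":0,"travel":[5.3,25.1,4.1],"rot":[0,0,5.06]},{"grip":0,"travel":[5.3,25.1,4.1],"rot":[0,0,5.06]},{"grip":0,"travel":[5.3,25.1,4.1],"rot":[0,0,5.06]},{"grip":0,"travel":[5.3,25.1,4.1],"rot":[0,0,5.06]},{"grip":0,"travel":[5.3,25.1,4.1],"rot":[0,0,5.06]},{"grip":0,"travel":[5.3,25.1,4.1],"rot":[0,0,5.06]},{"grip":0,"travel":[5.3,25.1,4.1],"rot":[0,0,5.06]},{"grip":0,"travel":[5.3,25.1,4.1],"rot":[0,0,5.06]}]'; python3 -c "
from h import *
import cv2
st();T=pose();np.save('T1.npy',T)
cv2.imwrite('pics/w1.png',r.get_image('wrist')[:,:,::-1])"
```

```text
t: 1.82
eef_pos: [440.3, 290.4, 150.1]
ee_rot: [3.067, -0.68, 0.001]
force: [-0.1, -0.2, -0.2]
finger_gap: 85.6
t=1.82 [440.3 290.4 150.1] yaw -25.0 tilt 0.02 F [-0.1 -0.2 -0.2] gap 85.6
```

View pics/w1.png

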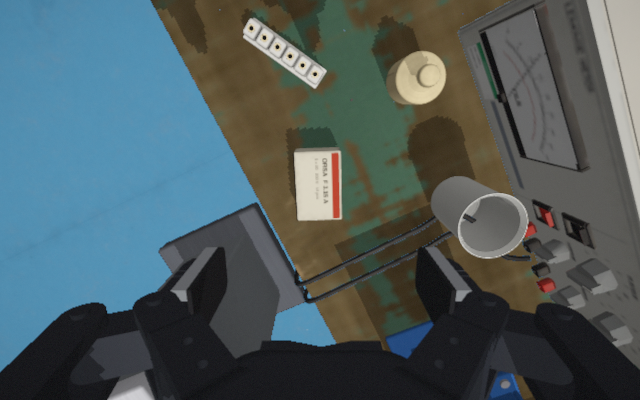

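```bash
python3 -c "
from h import *
T=np.load('T1.npy')
Q=np.array([px('wrist',u,v,24,T) for u,v in((294,150),(340,149),(342,219),(299,220))])
print(Q.mean(0));
for i in range(4):
  d=Q[i]-Q[i-1];print(np.linalg.norm(d),np.degrees(np.arctan2(d[1],d[0])))
rows(441,291,19,-25,5)"
```

```text
[439.7246054  292.85025791  24.        ]
62.7923323765283 67.81447533981903
38.80061133912186 -23.722810036841494
62.67001732560671 -112.39169761435839
38.57206542574689 156.4504300887848
t=1.87 n=5 travel [-0.24 -1.52 26.  ] rot [ 0.065  0.006 -0.12 ] |t| 26.0
```

```bash
python3 -c "
from h import *
rows(440,292,1,-23.5,8)"
```

```text
t=1.87 n=8 travel [-0.31 -1.02 18.5 ] rot [ 0.04   0.004 -0.262] |t| 18.5
```

```bash
python3 -m crank '[{"grip":0,"travel":[-0.3,-1,22],"rot":[0,0,-0.26]},{"grip":0,"travel":[-0.3,-1,22],"rot":[0,0,-0.26]},{"grip":0,"travel":[-0.3,-1,22],"rot":[0,0,-0.26]},{"grip":0,"travel":[-0.3,-1,22],"rot":[0,0,-0.26]},{"grip":0,"travel":[-0.3,-1,22],"rot":[0,0,-0.26]},{"grip":0,"travel":[-0.3,-1,20],"rot":[0,0,-0.26]},{"grip":0,"travel":[-0.3,-1,12],"rot":[0,0,-0.2]},{"grip":0,"travel":[0,-1,7],"rot":[0,0,0]},{"grip":255,"travel":[0,0,0],"rot":[0,0,0]},{"grip":255,"travel":[0,0,0],"rot":[0,0,0]}]'; python3 -m crank '[{"grip":255,"travel":[0,0,0],"rot":[0,0,0]},{"grip":255,"travel":[0,0,0],"rot":[0,0,0]},{"grip":255,"travel":[0,0,0],"rot":[0,0,0]},{"grip":255,"travel":[0,0,0],"rot":[0,0,0]},{"grip":255,"travel":[0,0,-5],"rot":[0,0,0]},{"grip":255,"travel":[0,0,-10],"rot":[0,0,0]},{"grip":255,"travel":[0,0,-20],"rot":[0,0,0]},{"grip":255,"travel":[0,0,-30],"rot":[0,0,0]},{"grip":255,"travel":[0,0,-40],"rot":[0,0,0]},{"grip":255,"travel":[0,0,-40],"rot":[0,0,0]}]'; python3 -c "
from h import *
import cv2
st()
cv2.imwrite('pics/w2.png',r.get_image('wrist')[:,:,::-1])"
```

```text
t: 2.7
eef_pos: [441.8, 300.3, 1.7]
ee_rot: [-3.078, 0.625, -0.001]
force: [-0.5, 0.3, 1.0]
finger_gap: 63.8
t: 3.53
eef_pos: [440.7, 299.4, 148.1]
ee_rot: [3.077, -0.626, -0.001]
force: [0.8, 1.9, -0.8]
finger_gap: 38.7
t=3.53 [440.7 299.4 148.1] yaw -23.0 tilt 0.09 F [ 0.8  1.9 -0.8] gap 38.7
```

View pics/w2.png

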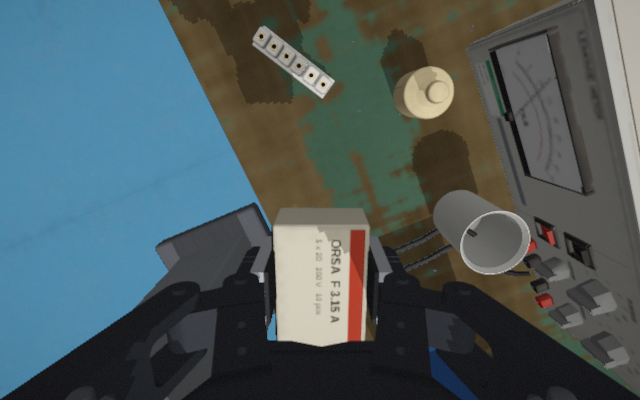

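```bash
python3 -c "
from h import *
st();st()"; python3 -c "
from h import *
st()"
```

```text
t=3.58 [445.  301.7 155.6] yaw -23.1 tilt 0.58 F [3.2 1.2 5.1] gap 38.6
t=3.58 [445.  301.7 155.6] yaw -23.1 tilt 0.58 F [3.2 1.2 5.1] gap 38.6
t=3.58 [445.  301.7 155.6] yaw -23.1 tilt 0.58 F [3.2 1.2 5.1] gap 38.6
```

```bash
python3 -c "
from h import *
T=pose();c,s=np.cos(np.radians(-23)),np.sin(np.radians(-23))
T[:3,:3]=[[c,s,0],[s,-c,0],[0,0,-1]];T[:3,3]=441,300,147
rows(478,74,190,-0.7,8,T)"
```

```text
t=3.58 n=8 travel [11.04 26.6  -5.38] rot [ 0.     0.    -2.788] |t| 29.3
```

```bash
python3 -m crank '[{"grip":255,"travel":[11,26.6,-5.4],"rot":[0,0,-2.79]},{"grip":255,"travel":[11,26.6,-5.4],"rot":[0,0,-2.79]},{"grip":255,"travel":[11,26.6,-5.4],"rot":[0,0,-2.79]},{"grip":255,"travel":[11,26.6,-5.4],"rot":[0,0,-2.79]},{"grip":255,"travel":[11,26.6,-5.4],"rot":[0,0,-2.79]},{"grip":255,"travel":[11,26.6,-5.4],"rot":[0,0,-2.79]},{"grip":255,"travel":[11,26.6,-5.4],"rot":[0,0,-2.79]},{"grip":255,"travel":[11,26.6,-5.4],"rot":[0,0,-2.79]},{"grip":255,"travel":[0,0,0],"rot":[0,0,0]},{"grip":255,"travel":[0,0,0],"rot":[0,0,0]}]';  python3 -c "
from h import *
import cv2
st();np.save('T3.npy',pose())
cv2.imwrite('pics/w3.png',r.get_image('wrist')[:,:,::-1])
st();rows(478,74,137,-0.7,4)"
```

```text
t: 4.42
eef_pos: [478.8, 72.4, 190.6]
ee_rot: [-3.141, 0.025, -0.002]
force: [-0.5, 0.9, -1.4]
finger_gap: 38.7
t=4.42 [478.8  72.4 190.6] yaw -0.9 tilt 0.09 F [-0.5  0.9 -1.4] gap 38.7
t=4.47 [478.2  74.  190.1] yaw -0.8 tilt 0.05 F [ 0.9  0.8 -0.2] gap 38.5
t=4.47 n=4 travel [-0.06 -0.   13.27] rot [-0.01  -0.007 -0.015] |t| 13.3
```

View pics/w3.png

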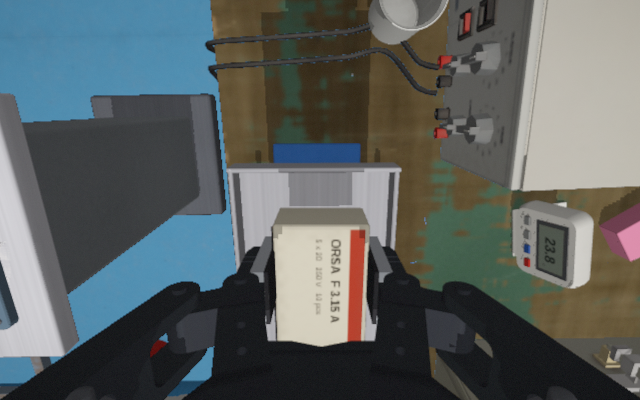

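```bash
python3 -c "
from h import *
T=np.load('T3.npy')
for p in((228,168,148),(399,165,148),(233,240,148),(402,230,148)): print(px('wrist',*p,T))
# carton far end of top at z= bottom+24
for p in((277,208,190.6-1.5+24),(365,208,190.6-1.5+24)): print(px('wrist',*p,T))
"
```

```text
[424.63949587 106.58606095 148.        ]
[525.62662391 106.83974598 148.        ]
[423.4580766   60.58237021 148.        ]
[529.6207119   65.68848807 148.        ]
[461.92838293 102.27802399 213.1       ]
[496.94269056 101.7379314  213.1       ]
```

```bash
python3 -m crank '[{"grip":255,"travel":[-0.8,2,15],"rot":[0,0,0]},{"grip":255,"travel":[-0.8,2,15],"rot":[0,0,0]},{"grip":255,"travel":[0,0,12],"rot":[0,0,0]},{"grip":255,"travel":[0,0,8],"rot":[0,0,0]},{"grip":255,"travel":[0,0,4],"rot":[0,0,0]},{"grip":255,"travel":[0,0,0],"rot":[0,0,0]},{"grip":255,"travel":[0,0,0],"rot":[0,0,0]},{"grip":95,"travel":[0,0,0],"rot":[0,0,0]},{"grip":95,"travel":[0,0,0],"rot":[0,0,0]},{"grip":95,"travel":[0,0,0],"rot":[0,0,0]}]';  python3 -c "
from h import *
st();T=pose()
rows(464,-192,190,-39.5,8,T)"
```

```text
t: 5.3
eef_pos: [476.7, 70.5, 135.7]
ee_rot: [-3.141, 0.017, -0.001]
force: [-0.2, 0.2, 0.1]
finger_gap: 53.4
t=5.30 [476.7  70.5 135.7] yaw -0.6 tilt 0.02 F [-0.2  0.2  0.1] gap 53.4
t=5.30 n=8 travel [ 8.58 32.36 -6.79] rot [-2.00e-03 -2.00e-03  4.86e+00] |t| 34.2
```

```bash
python3 -m crank '[{"grip":95,"travel":[0,0,-10],"rot":[0,0,0]},{"grip":95,"travel":[0,0,-20],"rot":[0,0,0]},{"grip":50,"travel":[0,0,-30],"rot":[0,0,0]},{"grip":0,"travel":[0,0,-20],"rot":[0,0,0]},{"grip":0,"travel":[8.6,32.3,0],"rot":[0,0,4.86]},{"grip":0,"travel":[8.6,32.3,0],"rot":[0,0,4.86]},{"grip":0,"travel":[8.6,32.3,0],"rot":[0,0,4.86]},{"grip":0,"travel":[8.6,32.3,0],"rot":[0,0,4.86]},{"grip":0,"travel":[8.6,32.3,0],"rot":[0,0,4.86]},{"grip":0,"travel":[8.6,32.3,0],"rot":[0,0,4.86]}]'; python3 -m crank '[{"grip":0,"travel":[8.6,32.3,0],"rot":[0,0,4.86]},{"grip":0,"travel":[8.6,32.3,0],"rot":[0,0,4.86]},{"grip":0,"travel":[0,0,15],"rot":[0,0,0]},{"grip":0,"travel":[0,0,15],"rot":[0,0,0]},{"grip":0,"travel":[0,0,15],"rot":[0,0,0]},{"grip":0,"travel":[0,0,5],"rot":[0,0,0]},{"grip":0,"travel":[0,0,0],"rot":[0,0,0]},{"grip":0,"travel":[0,0,0],"rot":[0,0,0]},{"grip":0,"travel":[0,0,0],"rot":[0,0,0]},{"grip":0,"travel":[0,0,0],"rot":[0,0,0]}]'; python3 -c "
from h import *
import cv2
st();np.save('T4.npy',pose())
cv2.imwrite('pics/w4.png',r.get_image('wrist')[:,:,::-1])
cv2.imwrite('pics/t4.png',cv2.resize(r.get_image('top')[:,:,::-1][180:320,140:540],None,fx=2,fy=2))
st()"
```

```text
t: 6.13
eef_pos: [484.3, -129.7, 216.5]
ee_rot: [-3.034, 0.814, -0.002]
force: [-0.2, 0.9, -0.0]
finger_gap: 85.1
t: 6.97
eef_pos: [464.7, -192.0, 166.4]
ee_rot: [-2.956, 1.062, -0.003]
force: [0.8, 0.2, -0.2]
finger_gap: 85.1
t=6.97 [ 464.7 -192.   166.4] yaw -39.5 tilt 0.09 F [ 0.8  0.2 -0.2] gap 85.1
t=7.07 [ 464.5 -191.9  166.1] yaw -39.5 tilt 0.07 F [ 0.3 -0.1  0.9] gap 85.1
```

View pics/w4.png

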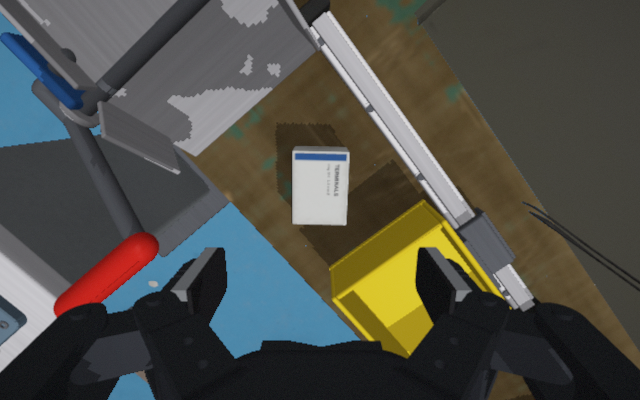

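View pics/t4.png

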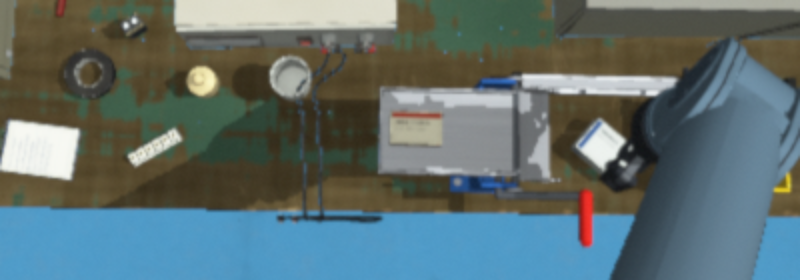

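```bash
python3 -c "
from h import *
T=np.load('T4.npy')
Q=np.array([px('wrist',u,v,34,T) for u,v in((292,150),(350,150),(347,226),(294,224))])
print(Q.mean(0));
for i in range(4):
  d=Q[i]-Q[i-1];print(np.linalg.norm(d),np.degrees(np.arctan2(d[1],d[0])))
for p in((155,238,170),(60,310,170)): print(px('wrist',*p,T))
rows(*Q.mean(0)[:2],7,-39.5,8)"
```

```text
[ 463.44931255 -194.02756672   34.        ]
68.10227955511154 50.669229083803195
50.09131796332464 -39.47908604184607
70.08755424514166 -130.31525054955625
48.93221690750219 138.20415407206565
[ 409.94389611 -135.56664011  170.        ]
[ 343.53462789 -131.82981702  170.        ]
t=7.07 n=8 travel [ 0.06  0.3  19.89] rot [-0.005 -0.007 -0.001] |t| 19.9
```

```bash
python3 -m crank '[{"grip":0,"travel":[0,0.5,25],"rot":[0,0,0]},{"grip":0,"travel":[0,0.5,30],"rot":[0,0,0]},{"grip":0,"travel":[0,0.5,30],"rot":[0,0,0]},{"grip":0,"travel":[0,0.5,30],"rot":[0,0,0]},{"grip":0,"travel":[0,0,25],"rot":[0,0,0]},{"grip":0,"travel":[0,0,12],"rot":[0,0,0]},{"grip":0,"travel":[0,0,6],"rot":[0,0,0]},{"grip":255,"travel":[0,0,0],"rot":[0,0,0]},{"grip":255,"travel":[0,0,0],"rot":[0,0,0]},{"grip":255,"travel":[0,0,0],"rot":[0,0,0]}]'; python3 -m crank '[{"grip":255,"travel":[0,0,0],"rot":[0,0,0]},{"grip":255,"travel":[0,0,0],"rot":[0,0,0]},{"grip":255,"travel":[0,0,-5],"rot":[0,0,0]},{"grip":255,"travel":[0,0,-15],"rot":[0,0,0]},{"grip":255,"travel":[0,0,-30],"rot":[0,0,0]},{"grip":255,"travel":[0,0,-40],"rot":[0,0,0]},{"grip":255,"travel":[0,0,-40],"rot":[0,0,0]},{"grip":255,"travel":[0,0,-40],"rot":[0,0,0]},{"grip":255,"travel":[0,0,-30],"rot":[0,0,0]},{"grip":255,"travel":[0,0,-6],"rot":[0,0,0]}]'; python3 -c "
from h import *
st();T=pose()
rows(476,-18,215,-0.7,7,T)"
```

```text
t: 7.9
eef_pos: [463.9, -193.8, 8.8]
ee_rot: [-2.957, 1.062, -0.004]
force: [1.2, -1.1, -0.1]
finger_gap: 51.5
t: 8.73
eef_pos: [465.3, -194.8, 219.0]
ee_rot: [-2.955, 1.063, -0.014]
force: [0.6, -0.1, -1.0]
finger_gap: 49.0
t=8.73 [ 465.3 -194.8  219. ] yaw -39.6 tilt 0.51 F [ 0.6 -0.1 -1. ] gap 49.0
t=8.73 n=7 travel [ -8.58 -24.31   0.59] rot [-0.015 -0.073 -5.552] |t| 25.8
```

```bash
python3 -m crank '[{"grip":255,"travel":[-8.6,-24.3,0],"rot":[0,0,-5.55]},{"grip":255,"travel":[-8.6,-24.3,0],"rot":[0,0,-5.55]},{"grip":255,"travel":[-8.6,-24.3,0],"rot":[0,0,-5.55]},{"grip":255,"travel":[-8.6,-24.3,0],"rot":[0,0,-5.55]},{"grip":255,"travel":[-8.6,-24.3,0],"rot":[0,0,-5.55]},{"grip":255,"travel":[-8.6,-24.3,0],"rot":[0,0,-5.55]},{"grip":255,"travel":[-8.6,-24.3,0],"rot":[0,0,-5.55]},{"grip":255,"travel":[0,0,10],"rot":[0,0,0]},{"grip":255,"travel":[0,0,0],"rot":[0,0,0]},{"grip":255,"travel":[0,0,0],"rot":[0,0,0]}]'; python3 -c "
from h import *
import cv2
st();np.save('T5.npy',pose())
cv2.imwrite('pics/w5.png',r.get_image('wrist')[:,:,::-1])
rows(476,-17,142,-0.7,6)"
```

```text
t: 9.57
eef_pos: [472.6, -17.3, 203.2]
ee_rot: [3.141, -0.021, -0.002]
force: [0.4, -0.5, -0.9]
finger_gap: 48.8
t=9.57 [472.6 -17.3 203.2] yaw -0.8 tilt 0.07 F [ 0.4 -0.5 -0.9] gap 48.8
t=9.62 n=6 travel [ 0.49 -0.14 10.26] rot [ 0.006  0.003 -0.019] |t| 10.3
```

View pics/w5.png

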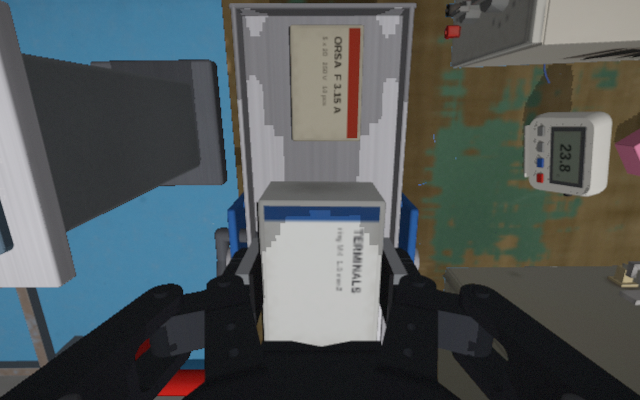

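```bash
python3 -m crank '[{"grip":255,"travel":[1.1,0,18],"rot":[0,0,0]},{"grip":255,"travel":[1.1,0,18],"rot":[0,0,0]},{"grip":255,"travel":[1.1,0,13],"rot":[0,0,0]},{"grip":255,"travel":[0,0,7.5],"rot":[0,0,0]},{"grip":255,"travel":[0,0,4],"rot":[0,0,0]},{"grip":255,"travel":[0,0,0],"rot":[0,0,0]},{"grip":255,"travel":[0,0,0],"rot":[0,0,0]},{"grip":75,"travel":[0,0,0],"rot":[0,0,0]},{"grip":75,"travel":[0,0,0],"rot":[0,0,0]},{"grip":75,"travel":[0,0,0],"rot":[0,0,0]}]'; python3 -c "
from h import *
st()"
```

```text
t: 10.45
eef_pos: [477.0, -16.6, 143.6]
ee_rot: [-3.141, 0.018, -0.002]
force: [-0.4, -0.0, -0.5]
finger_gap: 59.9
t=10.45 [477.  -16.6 143.6] yaw -0.7 tilt 0.07 F [-0.4 -0.  -0.5] gap 59.9
```

```bash
python3 -m crank '[{"grip":75,"travel":[0,0,-10],"rot":[0,0,0]},{"grip":75,"travel":[0,0,-25],"rot":[0,0,0]},{"grip":75,"travel":[0,0,-30],"rot":[0,0,0]},{"grip":75,"travel":[0,0,-25],"rot":[0,0,0]},{"grip":255,"travel":[0,30,0],"rot":[0,0,0]},{"grip":255,"travel":[0,34,0],"rot":[0,0,0]},{"grip":255,"travel":[0,34,0],"rot":[0,0,0]},{"grip":255,"travel":[0,34,0],"rot":[0,0,0]},{"grip":255,"travel":[0,34,0],"rot":[0,0,0]},{"grip":255,"travel":[0,34,0],"rot":[0,0,0]}]'; python3 -m crank '[{"grip":255,"travel":[0,34,0],"rot":[0,0,0]},{"grip":255,"travel":[0,34,0],"rot":[0,0,0]},{"grip":255,"travel":[0,34,0],"rot":[0,0,0]},{"grip":255,"travel":[0,34,0],"rot":[0,0,0]},{"grip":255,"travel":[0,34,0],"rot":[0,0,0]},{"grip":255,"travel":[0,34,0],"rot":[0,0,0]},{"grip":255,"travel":[0,34,10],"rot":[0,0,0]},{"grip":255,"travel":[0,0,10],"rot":[0,0,0]},{"grip":255,"travel":[0,0,0],"rot":[0,0,0]},{"grip":255,"travel":[0,0,0],"rot":[0,0,0]}]';python3 -c "
from h import *
import cv2
st();np.save('T6.npy',pose())
cv2.imwrite('pics/w6.png',r.get_image('wrist')[:,:,::-1])
cv2.imwrite('pics/t6.png',cv2.resize(r.get_image('top')[:,:,::-1][180:320,220:620],None,fx=2,fy=2))
st()"
```

```text
t: 11.28
eef_pos: [474.1, -218.2, 234.1]
ee_rot: [-3.142, 0.018, -0.002]
force: [-0.4, -0.1, 0.7]
finger_gap: 0.2
t: 12.12
eef_pos: [471.4, -453.8, 213.0]
ee_rot: [-3.14, 0.018, 0.001]
force: [0.1, 0.7, -0.0]
finger_gap: 0.1
t=12.12 [ 471.4 -453.8  213. ] yaw -0.7 tilt 0.09 F [ 0.1  0.7 -0. ] gap 0.1
t=12.22 [ 472.4 -453.3  213.9] yaw -0.6 tilt 0.06 F [-0.5  0.1 -0.6] gap -0.3
```

View pics/w6.png

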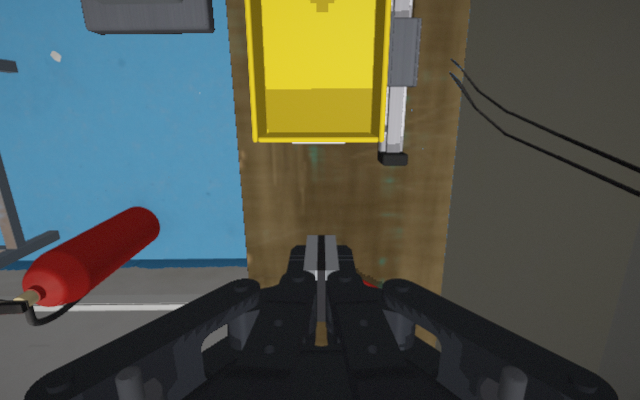

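View pics/t6.png

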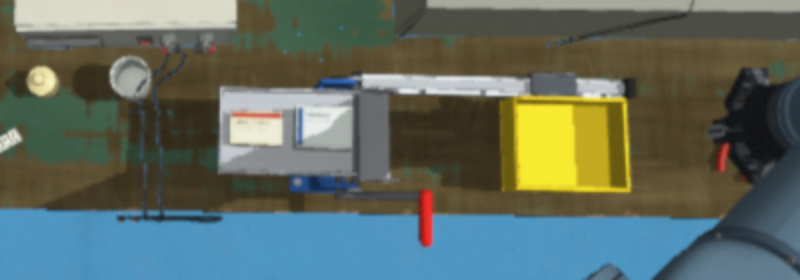

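```bash
python3 -c "
from h import *
T=np.load('T6.npy')
for p in((255,141,64),(386,142,64),(318,143,64),(320,235,213)): print(px('wrist',*p,T))
print(proj('wrist',[472,-453,0],T))
rows(472.5,-453,30,-0.7,10)
"
```

```text
[ 411.97918681 -415.03866628   64.        ]
[ 531.04044683 -417.22735436   64.        ]
[ 469.20730947 -417.46149131   64.        ]
[ 471.2507856  -445.18837222  213.        ]
[321.43015799 168.26505666]
t=12.22 n=10 travel [-0.   -0.03 18.39] rot [-0.003 -0.005  0.014] |t| 18.4
```

```bash
python3 -m crank '[{"grip":255,"travel":[0,0,25],"rot":[0,0,0]},{"grip":255,"travel":[0,0,32],"rot":[0,0,0]},{"grip":255,"travel":[0,0,32],"rot":[0,0,0]},{"grip":255,"travel":[0,0,32],"rot":[0,0,0]},{"grip":255,"travel":[0,0,30],"rot":[0,0,0]},{"grip":255,"travel":[0,0,22],"rot":[0,0,0]},{"grip":255,"travel":[0,0,10],"rot":[0,0,0]},{"grip":255,"travel":[0,-8,0],"rot":[0,0,0]},{"grip":255,"travel":[0,-8,0],"rot":[0,0,0]},{"grip":255,"travel":[0,-5,0],"rot":[0,0,0]}]'; python3 -m crank '[{"grip":255,"travel":[0,-6,0],"rot":[0,0,0]},{"grip":255,"travel":[0,-10,0],"rot":[0,0,0]},{"grip":255,"travel":[0,-15,0],"rot":[0,0,0]},{"grip":255,"travel":[0,-15,0],"rot":[0,0,0]},{"grip":255,"travel":[0,-15,0],"rot":[0,0,0]},{"grip":255,"travel":[0,-15,0],"rot":[0,0,0]},{"grip":255,"travel":[0,-15,0],"rot":[0,0,0]},{"grip":255,"travel":[0,-15,0],"rot":[0,0,0]},{"grip":255,"travel":[0,-15,0],"rot":[0,0,0]},{"grip":255,"travel":[0,-12,0],"rot":[0,0,0]}]';python3 -c "
from h import *
st()"
```

```text
t: 13.05
eef_pos: [473.2, -432.6, 31.9]
ee_rot: [3.141, -0.016, 0.004]
force: [0.2, 0.2, 0.1]
finger_gap: -0.2
t: 13.88
eef_pos: [473.4, -298.7, 30.2]
ee_rot: [-3.141, 0.017, -0.0]
force: [0.8, -2.4, 0.3]
finger_gap: 0.2
t=13.88 [ 473.4 -298.7   30.2] yaw -0.6 tilt 0.03 F [ 0.8 -2.4  0.3] gap 0.2
```

```bash
python3 -m crank '[{"grip":255,"travel":[0,-10,0],"rot":[0,0,0]},{"grip":255,"travel":[0,-9,0],"rot":[0,0,0]},{"grip":255,"travel":[0,-8,0],"rot":[0,0,0]},{"grip":255,"travel":[0,-6,0],"rot":[0,0,0]},{"grip":255,"travel":[0,-4,0],"rot":[0,0,0]},{"grip":255,"travel":[0,-3,0],"rot":[0,0,0]},{"grip":255,"travel":[0,-2,0],"rot":[0,0,0]},{"grip":255,"travel":[0,-2,0],"rot":[0,0,0]},{"grip":255,"travel":[0,-1,0],"rot":[0,0,0]},{"grip":255,"travel":[0,0,0],"rot":[0,0,0]}]';python3 -c "
from h import *
st()"
```

```text
t: 14.72
eef_pos: [473.6, -255.5, 29.9]
ee_rot: [-3.141, 0.018, 0.0]
force: [0.2, -1.1, 1.3]
finger_gap: 0.2
t=14.72 [ 473.6 -255.5   29.9] yaw -0.7 tilt 0.03 F [ 0.2 -1.1  1.3] gap 0.2
```

```bash
python3 -m crank '[{"grip":255,"travel":[0,-1,0],"rot":[0,0,0]},{"grip":255,"travel":[0,-1,0],"rot":[0,0,0]},{"grip":255,"travel":[0,-1,0],"rot":[0,0,0]},{"grip":255,"travel":[0,-1,0],"rot":[0,0,0]},{"grip":255,"travel":[0,-1,0],"rot":[0,0,0]},{"grip":255,"travel":[0,-0.5,0],"rot":[0,0,0]},{"grip":255,"travel":[0,-0.5,0],"rot":[0,0,0]},{"grip":255,"travel":[0,-0.5,0],"rot":[0,0,0]},{"grip":255,"travel":[0,-0.5,0],"rot":[0,0,0]},{"grip":255,"travel":[0,0,0],"rot":[0,0,0]}]';python3 -c "
from h import *
st()"
```

```text
t: 15.55
eef_pos: [473.8, -248.5, 30.0]
ee_rot: [-3.141, 0.018, 0.0]
force: [0.0, -1.3, 1.1]
finger_gap: -0.3
t=15.55 [ 473.8 -248.5   30. ] yaw -0.7 tilt 0.01 F [ 0.  -1.3  1.1] gap -0.3
```

```bash
python3 -m crank '[{"grip":255,"travel":[0,-0.5,0],"rot":[0,0,0]},{"grip":255,"travel":[0,-0.5,0],"rot":[0,0,0]},{"grip":255,"travel":[0,-0.5,0],"rot":[0,0,0]},{"grip":255,"travel":[0,-0.5,0],"rot":[0,0,0]},{"grip":255,"travel":[0,-0.5,0],"rot":[0,0,0]},{"grip":255,"travel":[0,-0.5,0],"rot":[0,0,0]},{"grip":255,"travel":[0,-0.5,0],"rot":[0,0,0]},{"grip":255,"travel":[0,-0.5,0],"rot":[0,0,0]},{"grip":255,"travel":[0,0,0],"rot":[0,0,0]},{"grip":255,"travel":[0,0,0],"rot":[0,0,0]}]';python3 -c "
from h import *
st()"
```

```text
t: 16.38
eef_pos: [473.9, -248.5, 30.4]
ee_rot: [3.136, -0.022, 0.003]
force: [-0.8, -11.4, -4.4]
finger_gap: 0.3
t=16.38 [ 473.9 -248.5   30.4] yaw -0.8 tilt 0.35 F [ -0.8 -11.4  -4.4] gap 0.3
```

```bash
python3 -m crank '[{"grip":255,"travel":[0,5,0],"rot":[0,0,0]},{"grip":255,"travel":[0,10,0],"rot":[0,0,0]},{"grip":255,"travel":[0,10,-10],"rot":[0,0,0]},{"grip":255,"travel":[0,0,-30],"rot":[0,0,0]},{"grip":255,"travel":[0,0,-38],"rot":[0,0,0]},{"grip":255,"travel":[0,0,-38],"rot":[0,0,0]},{"grip":255,"travel":[0,0,-38],"rot":[0,0,0]},{"grip":255,"travel":[0,0,-30],"rot":[0,0,0]},{"grip":255,"travel":[0,0,-11],"rot":[0,0,0]},{"grip":255,"travel":[0,0,0],"rot":[0,0,0]}]';python3 -c "
from h import *
import cv2
st();np.save('T7.npy',pose())
cv2.imwrite('pics/w7.png',r.get_image('wrist')[:,:,::-1])
cv2.imwrite('pics/t7.png',cv2.resize(r.get_image('top')[:,:,::-1][190:310,300:560],None,fx=3,fy=3))
st();rows(387,-136,200,-0.7,6)"
```

```text
t: 17.22
eef_pos: [475.1, -271.0, 228.6]
ee_rot: [3.14, -0.019, 0.009]
force: [-0.4, 0.6, -0.2]
finger_gap: -0.1
t=17.22 [ 475.1 -271.   228.6] yaw -0.7 tilt 0.34 F [-0.4  0.6 -0.2] gap -0.1
t=17.32 [ 473.4 -269.5  224.9] yaw -0.7 tilt 0.04 F [ 0.5 -0.2 -1.2] gap -0.1
t=17.32 n=6 travel [-14.66 -22.07   4.16] rot [-0.007 -0.001  0.006] |t| 26.8
```

View pics/w7.png

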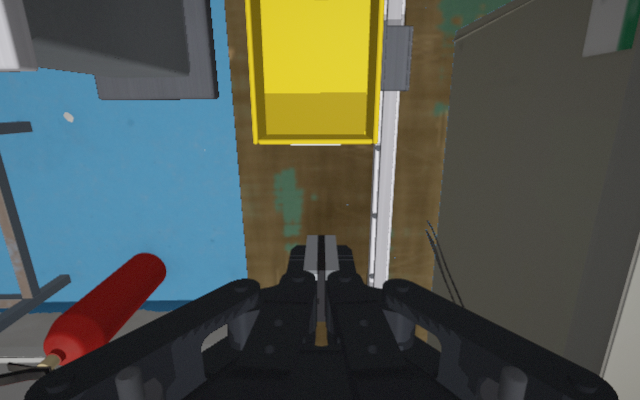

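View pics/t7.png

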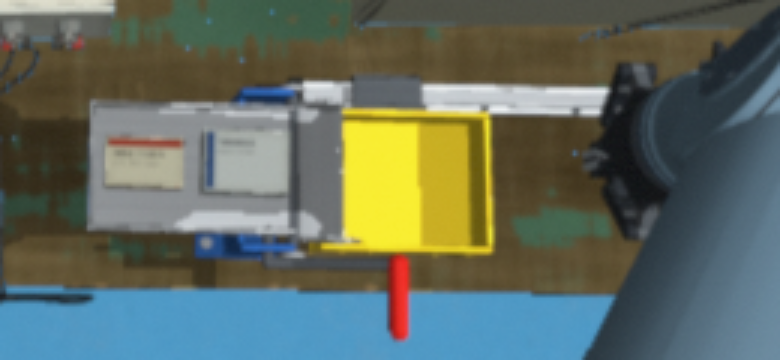

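```bash
python3 -c "
from h import *
T=np.load('T7.npy')
print(px('top',464,250,64),px('wrist',318,144,64,T))
print(px('top',300+400/3,190+257/3,172),px('top',300+400/3,190+338/3,172))
"; python3 -m crank '[{"grip":255,"travel":[-14.6,-22,0],"rot":[0,0,0]},{"grip":255,"travel":[-14.6,-22,0],"rot":[0,0,0]},{"grip":255,"travel":[-14.6,-22,0],"rot":[0,0,0]},{"grip":255,"travel":[-14.6,-22,0],"rot":[0,0,0]},{"grip":255,"travel":[-14.6,-22,0],"rot":[0,0,0]},{"grip":255,"travel":[-14.6,-22,0],"rot":[0,0,0]},{"grip":255,"travel":[0,0,15],"rot":[0,0,0]},{"grip":255,"travel":[0,0,15],"rot":[0,0,0]},{"grip":255,"travel":[0,0,5],"rot":[0,0,0]},{"grip":255,"travel":[0,0,0],"rot":[0,0,0]}]';python3 -c "
from h import *
import cv2
st();np.save('T8.npy',pose())
cv2.imwrite('pics/w8.png',r.get_image('wrist')[:,:,::-1])
"
```

```text
[ 473.80150782 -239.2048799    64.        ] [ 473.8702701 -237.7946536   64.       ]
[ 404.76326449 -135.60538563  172.        ] [ 343.19006264 -133.97598613  172.        ]
t: 18.15
eef_pos: [385.7, -136.4, 188.3]
ee_rot: [3.141, -0.019, -0.008]
force: [0.3, -0.7, -0.2]
finger_gap: -0.1
t=18.15 [ 385.7 -136.4  188.3] yaw -0.7 tilt 0.29 F [ 0.3 -0.7 -0.2] gap -0.1
```

View pics/w8.png

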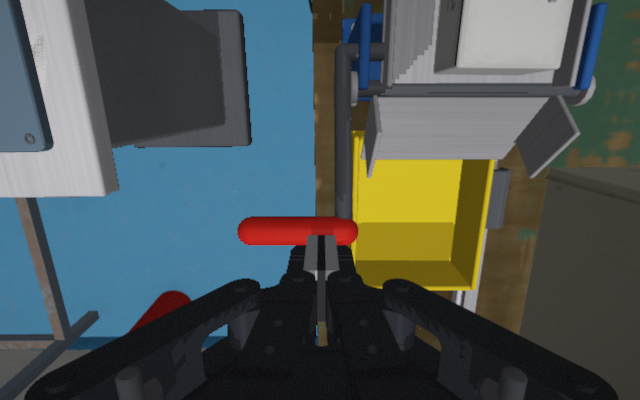

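```bash
python3 -c "
from h import *
T=np.load('T8.npy')
print(px('wrist',240,231,168,T),px('wrist',357,231,168,T),px('wrist',300,217,166,T),px('wrist',300,245,166,T))
print(proj('wrist',T[:3,3],T)); st()
"
```

```text
[ 341.24526996 -133.56258414  168.        ] [ 405.67521603 -134.15780518  168.        ] [ 374.40085557 -126.41817281  166.        ] [ 373.91195802 -143.15444804  166.        ]
[320.4973244  251.23685814]
t=18.20 [ 386.5 -136.8  189.1] yaw -0.7 tilt 0.19 F [-0.1 -0.6  0.4] gap -0.0
```

```bash
python3 -m crank '[{"grip":255,"travel":[0,1,8],"rot":[0,0,0]},{"grip":255,"travel":[0,0.5,8],"rot":[0,0,0]},{"grip":255,"travel":[0,0,6],"rot":[0,0,0]},{"grip":255,"travel":[0,0,6],"rot":[0,0,0]},{"grip":255,"travel":[0,0,6],"rot":[0,0,0]},{"grip":255,"travel":[0,0,6],"rot":[0,0,0]},{"grip":255,"travel":[0,0,6],"rot":[0,0,0]},{"grip":255,"travel":[0,0,6],"rot":[0,0,0]},{"grip":255,"travel":[0,0,6],"rot":[0,0,0]},{"grip":255,"travel":[0,0,6],"rot":[0,0,0]}]';python3 -c "
from h import *
st()
"
```

```text
t: 19.03
eef_pos: [387.6, -138.0, 125.4]
ee_rot: [-3.141, 0.018, -0.0]
force: [1.5, -1.6, 1.7]
finger_gap: 0.1
t=19.03 [ 387.6 -138.   125.4] yaw -0.7 tilt 0.01 F [ 1.5 -1.6  1.7] gap 0.1
```

```bash
python3 -m crank '[{"grip":255,"travel":[0,0,6],"rot":[0,0,0]},{"grip":255,"travel":[0,0,6],"rot":[0,0,0]},{"grip":255,"travel":[0,0,5],"rot":[0,0,0]},{"grip":255,"travel":[0,0,4],"rot":[0,0,0]},{"grip":255,"travel":[0,0,3],"rot":[0,0,0]},{"grip":255,"travel":[0,0,1],"rot":[0,0,0]},{"grip":255,"travel":[0,0,1],"rot":[0,0,0]},{"grip":255,"travel":[0,0,0],"rot":[0,0,0]},{"grip":255,"travel":[0,0,0],"rot":[0,0,0]},{"grip":255,"travel":[0,0,0],"rot":[0,0,0]}]';python3 -c "
from h import *
import cv2
st()
cv2.imwrite('pics/w9.png',r.get_image('wrist')[:,:,::-1])
"
```

```text
t: 19.87
eef_pos: [387.1, -138.0, 100.0]
ee_rot: [-3.141, 0.019, 0.001]
force: [-1.0, 0.0, 3.1]
finger_gap: 0.1
t=19.87 [ 387.1 -138.   100. ] yaw -0.7 tilt 0.04 F [-1.   0.   3.1] gap 0.1
```

View pics/w9.png

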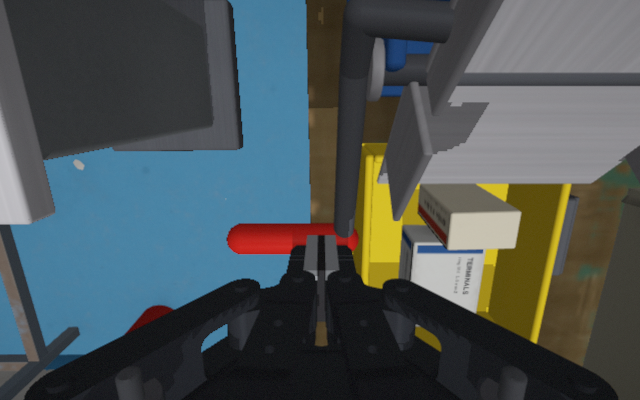

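```bash
python3 -m crank '[{"grip":255,"travel":[0,0,0.5],"rot":[0,0,0]},{"grip":255,"travel":[0,0,0.5],"rot":[0,0,0]},{"grip":255,"travel":[0,0,0.5],"rot":[0,0,0]},{"grip":255,"travel":[0,0,0.5],"rot":[0,0,0]},{"grip":255,"travel":[0,0,0.5],"rot":[0,0,0]},{"grip":255,"travel":[0,0,0.5],"rot":[0,0,0]},{"grip":255,"travel":[0,0,0],"rot":[0,0,0]},{"grip":255,"travel":[0,0,0],"rot":[0,0,0]},{"grip":255,"travel":[0,0,0],"rot":[0,0,0]},{"grip":255,"travel":[0,0,0],"rot":[0,0,0]}]';python3 -c "
from h import *
import cv2
st()
cv2.imwrite('pics/w10.png',r.get_image('wrist')[:,:,::-1])
cv2.imwrite('pics/s10.png',cv2.resize(r.get_image('side')[:,:,::-1][120:320,60:330],None,fx=2.8,fy=2.8))
"
```

```text
t: 20.75
eef_pos: [387.3, -138.1, 99.0]
ee_rot: [-3.138, 0.02, -0.0]
force: [-13.7, 4.6, 49.6]
finger_gap: -0.5
t=20.75 [ 387.3 -138.1   99. ] yaw -0.7 tilt 0.18 F [-13.7   4.6  49.6] gap -0.5
```

View pics/w10.png

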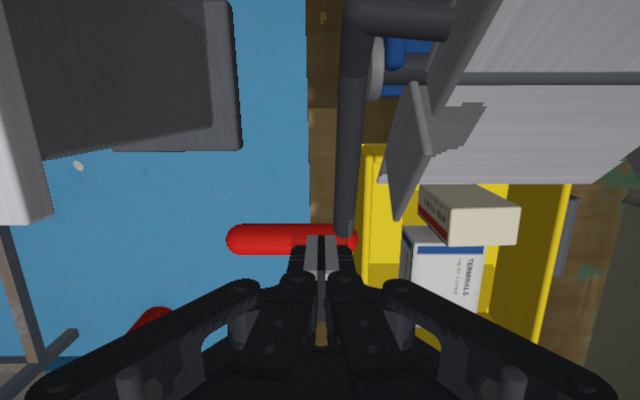

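View pics/s10.png

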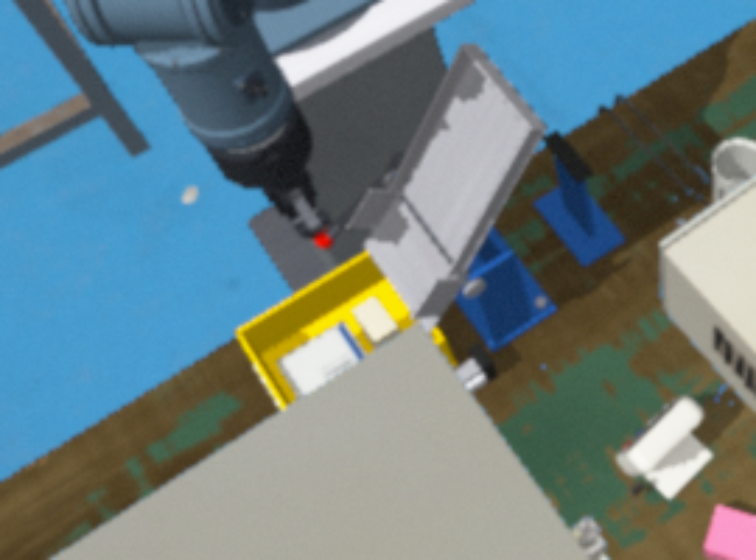

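```bash
python3 -m crank '[{"grip":255,"travel":[0,0,-3],"rot":[0,0,0]},{"grip":255,"travel":[0,0,-5],"rot":[0,0,0]},{"grip":255,"travel":[0,0,-8],"rot":[0,0,0]},{"grip":255,"travel":[0,0,-10],"rot":[0,0,0]},{"grip":255,"travel":[0,0,-10],"rot":[0,0,0]},{"grip":255,"travel":[0,0,-10],"rot":[0,0,0]},{"grip":255,"travel":[0,0,-10],"rot":[0,0,0]},{"grip":255,"travel":[0,0,-10],"rot":[0,0,0]},{"grip":255,"travel":[0,0,-10],"rot":[0,0,0]},{"grip":255,"travel":[0,0,-10],"rot":[0,0,0]}]';python3 -m crank '[{"grip":255,"travel":[0,0,-20],"rot":[0,0,0]},{"grip":255,"travel":[0,0,-25],"rot":[0,0,0]},{"grip":255,"travel":[0,10,-20],"rot":[0,0,0]},{"grip":255,"travel":[0,20,0],"rot":[0,0,0]},{"grip":255,"travel":[0,25,0],"rot":[0,0,0]},{"grip":255,"travel":[0,25,0],"rot":[0,0,0]},{"grip":255,"travel":[0,20,0],"rot":[0,0,0]},{"grip":255,"travel":[0,0,0],"rot":[0,0,0]},{"grip":255,"travel":[0,0,0],"rot":[0,0,0]},{"grip":255,"travel":[0,0,0],"rot":[0,0,0]}]';python3 -c "
from h import *
import cv2
st();np.save('T11.npy',pose())
cv2.imwrite('pics/w11.png',r.get_image('wrist')[:,:,::-1])
cv2.imwrite('pics/t11.png',cv2.resize(r.get_image('top')[:,:,::-1][190:310,160:520],None,fx=2.2,fy=2.2))
cv2.imwrite('pics/s11.png',cv2.resize(r.get_image('side')[:,:,::-1][120:320,60:330],None,fx=2.8,fy=2.8))
"
```

```text
t: 21.68
eef_pos: [387.6, -138.1, 184.1]
ee_rot: [-3.142, 0.018, -0.0]
force: [0.4, -0.6, 0.4]
finger_gap: -0.2
t: 22.52
eef_pos: [386.3, -237.4, 248.1]
ee_rot: [-3.141, 0.018, 0.001]
force: [-0.5, -0.2, -0.1]
finger_gap: -0.2
t=22.52 [ 386.3 -237.4  248.1] yaw -0.7 tilt 0.04 F [-0.5 -0.2 -0.1] gap -0.2
```

View pics/w11.png

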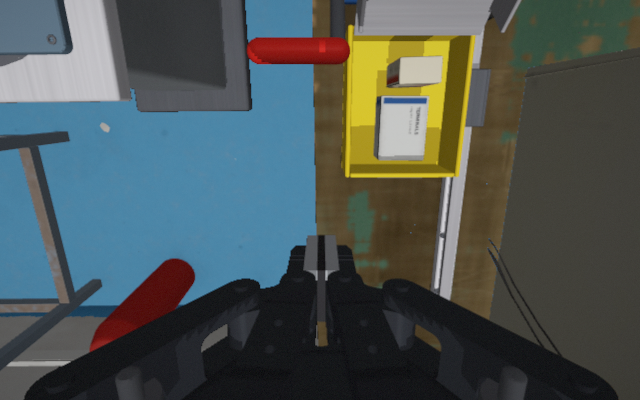

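View pics/t11.png

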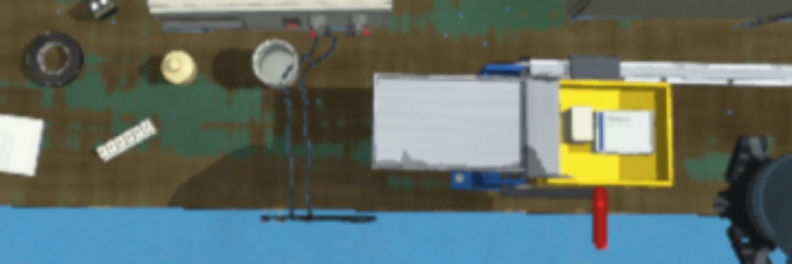

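View pics/s11.png

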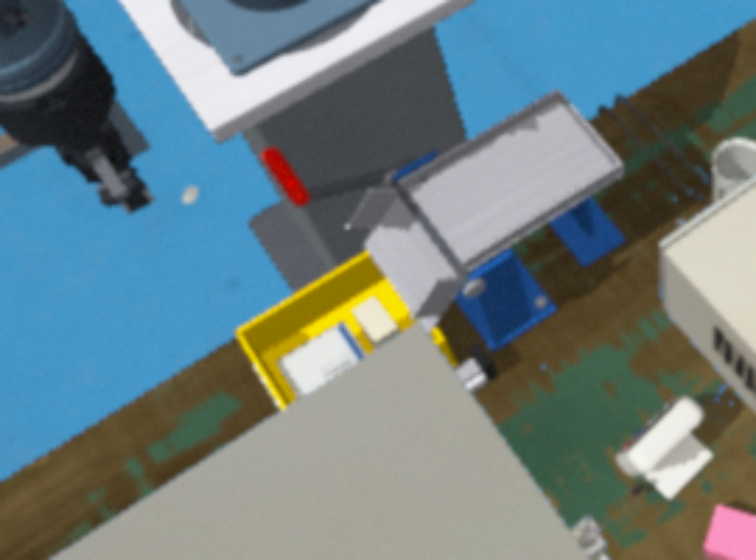

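```bash
python3 -c "
import cv2
a=cv2.imread('pics/w11.png')[10:190,330:500]
cv2.imwrite('pics/c11.png',cv2.resize(a,None,fx=3.3,fy=3.3,interpolation=cv2.INTER_CUBIC))"
```

```text
(no output)
```

View pics/c11.png

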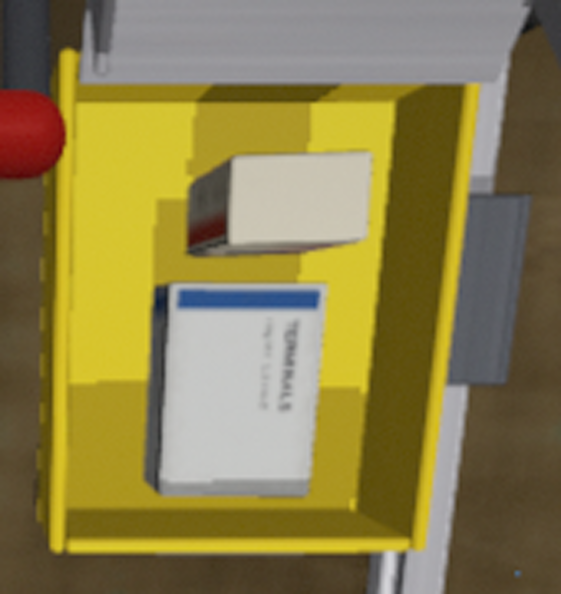

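```bash
python3 -c "
from h import *
st();print(r.finish_job())"
```

```text
t=22.67 [ 386.5 -237.   248. ] yaw -0.6 tilt 0.04 F [-0.8  0.6 -0.1] gap -0.1
the job is handed in; nothing more can be done
None
```

The job is done and handed in at t = 22.7 s, with both cartons in the yellow box, the box home and the pan back level and empty.

- **Loading:** I put the fuse carton in the pan, then lifted the lug carton out of the box's way and put it in the pan too.
- **Strip:** It was on the bench to the left of the pan, clear of the box's way, so I left it alone.
- **Box:** I pushed it until it stopped against the rail's end, with 11 N on the fingers. Its outer end face measured at y ≈ -238 to -239 mm, against the -238 mm I expected.
- **Pouring:** I pressed the lever down to its stop, held it about a second until both cartons were in the box, then let it up.

The last pictures showed:
- The lug carton lies flat in the box. The fuse carton stands on its end beside it, so its top is about 7 mm above the rim by calculation. I left it because it was not moving and the spout lip is 9 mm higher.
- The weight, beaker, tape, strip and the pink look-alike looked unmoved.
- The arm was clear of everything.

**Force on the lever:** the wrist read about 50 N at the bottom of the stroke, pressing with the fingertips only. That is under the 120 N wrist limit, but above the 40 N set for the arm and gripper body, if fingertips count.

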